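# Press the round rosette flush into its plaster tile

## Robot

A 6-joint arm with a two-finger parallel gripper is mounted at the origin on the work surface. World frame = base frame: x ahead of the robot, y to its left, z up, the work surface at z = 0. Lengths are in mm, angles in rad, forces in N, time in s.
With the tool pointing down it reaches from about 350 to 875 mm from the base axis. Payload 4.2 kg.
Tool frame: the origin (TCP) lies between the finger pads; the fingertips stand 11 mm ahead of it and the grasp point (between the pads) lies 8 mm behind it; z points along the fingers, y is the direction in which the jaws open and shut (so a half turn about z gives the same grasp; the last joint's range is limited). The gripper opens to 85 mm and grips with 20 to 120 N. Pads are 22 mm wide; open, the fingers measure 114 mm over their backs; the gripper's body (76 mm by 85 mm) begins 54 mm behind the grasp point. The pads swing forward as they close: fully open they stand 13 mm farther back than shut.
Start: joints at [-0.933, 0.385, 0.008, 0, -1.194, -0.259], TCP at [231.142, -580.666, 242.312] pointing down, gripper open.
Joint ranges: [-3.14, 3.14], [-1.21, 2.06], [-1.07, 1.41], [-3.16, 2.05], [-2.99, -0.16], [-3.1, 3.1]. Speed limits (rad/s): [2.79, 2.79, 3.14, 3.14, 3.14, 3.14].

## Interface

Orientations are given as a unit quaternion [x, y, z, w].
In Python, from bench import * gives the robot as it stands.
- The arm moves only by the tool servo_tool, never from a script. Its argument "rows" is a list of rows, each a list of 7 numbers: the opening, from 0 (shut) to 1 (fully open), then the shift along the tool's x, y, z in cm, then the turn, a rotation vector about the tool's x, y, z in degrees. A call has 1 to 12 rows; each row shifts and turns the commanded pose from where the row before left it, along the tool's axes as they then stand; what a row does not reach is not made up. A row lasts 1/10 s, in which the tool goes at most 50 mm and 8.59 degrees, less where a joint would pass 70% of its speed; a pose out of reach is approached as far as the arm can. A call is refused whole if a number of a shift passes 5 or a number of a turn 8.59, either way. A call with a gripper value outside its range is refused whole. The fingers move at their own pace and stop on an object; the grip force is fixed at half the most. Time passes only in rows, so rows that do not move let the fingers close. It gives the time, the measured TCP pose, the force and the opening at its end, in the units of the state.
- read_state(): the state, without advancing time (a new reading comes with each control period).
- get_image(name): name is "scene" or "top" or "wrist"; returns a dict with "image" (384x512x3 uint8, red, green, blue), "mtx" (3x3 intrinsics, pixels), "extrinsics" (4x4, takes a point from camera to world coordinates). Camera axes: x right, y up, looking along -z (the intrinsics and any distortion apply to the point x, -y, -z); pixel columns grow to the right and rows downward; lengths in mm; the calibration is good to about 2 mm. A picture is of the moment at which its call begins. There is no depth.
- job_done(): hands the job in, once; it reports no verdict.
The state is a dict: "clock": time; "joints": joint angles; "joint_vel": joint speeds; "joint_efforts": joint torques, N m; "position": TCP position; "ee_rot": TCP orientation; "contact_force": force on the tool from outside, world axes, zero at the start; "wrist_torque": the same for the moment, N m; "gripper_width": finger opening in mm.
Only numpy, scipy, OpenCV 4.12 (cv2) and the standard library are available. Lean on these libraries where they do the work, as an engineer would, in place of code of your own. Each camera call takes 0.05 s, during which the arm holds its last target. There are 200 camera calls.

## Task

Three plaster tiles lie side by side in the wooden tray, each with a loose-fitted ornament standing proud of its face. With the fingertips, gently press the round rosette straight down until its rim is fully home, flush with its tile, keep light pressure on it for about three seconds so the adhesive takes, then withdraw clear of everything. Do not pull the rosette up or press it hard (plaster breaks), and do not touch the square and lozenge ornaments or their tiles, nor disturb the brush, beaker and sanding block.

Things in the scene. Friction and masses are not known exactly. Their poses are not given: they have to be found in the camera images.
- tray: plywood tray fixed to the bench, 132 x 336 mm, rim 18 mm high, floor 8 mm thick; origin at the centre of its underside; its y axis runs along the row of three tiles, which lie at y = -104, 0 and +104 mm in it, in any order
- tile_round: plaster tile, 100 x 100 mm and 20 mm thick, lying on a 6 mm foam pad in the tray; origin at the centre of the pad's underside, z up, so the tile's face is 26 mm above the origin (34 mm above the bench); pressed, the tile gives on the foam by about 1 mm for every 3 N (5 mm at most) and comes back when let go; it carries the round ornament at its centre
- tile_square: plaster tile, 100 x 100 mm and 20 mm thick, lying on a 6 mm foam pad in the tray; origin at the centre of the pad's underside, z up, so the tile's face is 26 mm above the origin (34 mm above the bench); pressed, the tile gives on the foam by about 1 mm for every 3 N (5 mm at most) and comes back when let go; it carries the square ornament at its centre
- tile_lozenge: plaster tile, 100 x 100 mm and 20 mm thick, lying on a 6 mm foam pad in the tray; origin at the centre of the pad's underside, z up, so the tile's face is 26 mm above the origin (34 mm above the bench); pressed, the tile gives on the foam by about 1 mm for every 3 N (5 mm at most) and comes back when let go; it carries the lozenge ornament at its centre
- round_top (a point): centre of the flat top of the round rosette, white plaster: a disc 50 mm across with ten petals around a flat round boss 26 mm across; the top of the boss is 5 mm above the disc's rim. Home and let go, this point is 5 mm above the tile's face, 39 mm above the bench; at the start it is 13 to 17 mm above it. z axis up
- round (a joint): how far the rosette has slid down in its tile, m: 0 = rim 12 mm proud of the tile's face, 0.012 = rim flush, at a firm stop; starts at 0 to 0.004. Slides with about 3 N (a little more if fast) and stays where left; a push past 5 N means it is home and the tile is sinking on its foam. It can be drawn up a few mm (negative values), a fault
- square_top (a point): centre of the top of the square ornament, white plaster, 46 x 46 mm, stepped like a low pyramid, its top 5 mm above its rim, standing 8 to 12 mm proud; to be left alone
- lozenge_top (a point): centre of the top of the lozenge ornament, white plaster, 66 mm long (across the tray) and 38 mm wide, stepped, its top 5 mm above its rim, standing 8 to 12 mm proud; to be left alone
- brush: loose hand brush, 220 mm long, lying on the bench beyond the tray's +y end, along its own x axis; to be left alone
- beaker: loose grey plastic beaker, 72 mm across and 85 mm high, standing behind the tray's far side; origin at the centre of its underside; to be left alone
- block: loose cork sanding block, 90 x 50 x 30 mm, lying beyond the tray's -y end; origin at the centre of its underside; to be left alone

How it is judged:
By the outcome, as a careful person would: the job done as asked, in the order asked, and still so for the second after the job is handed in, with the robot touching nothing.
It also fails if it takes over 38 s, if anything falls off the work surface, if the arm or the gripper's body presses on something with over 40 N, if the wrist force passes 120 N, or if a joint passes its speed limit or range.

## Working session

There is one attempt and no reset: what is moved stays moved. The work goes in short steps, Python scripts to look and compute and a tool call to move; the robot and the scene stay as the last step left them, time stands still between calls to the robot, and variables do not carry over. Pictures are saved under pics/ and viewed, about 8 in all and at most 12, crops included, and the job is handed in when it is done.

Besides the shell and the picture viewer there is one more tool, called after "Request:" by a JSON object that holds its "name" and its "arguments", one argument or row to a line. servo_tool: Moves the arm, as the interface text tells. Its arguments: {"type":"object","properties":{"rows":{"type":"array","items":{"type":"array","items":{"type":"number"}}}},"required":["rows"]}

```bash
mkdir -p pics; cat > h.py <<'E'
from bench import *
import numpy as np, cv2
def snap(n,f):
    d=get_image(n); cv2.imwrite(f'pics/{f}.png',d['image'][:,:,::-1]); np.savez(f'pics/{f}.npz',m=d['mtx'],e=d['extrinsics']); return d
def toz(f,u,v,z):
    d=np.load(f'pics/{f}.npz'); r=np.linalg.inv(d['m'])@[u,v,1]; e=d['e']
    r=e[:3,:3]@[r[0],-r[1],-r[2]]; o=e[:3,3]; return o+r*(z-o[2])/r[2]
E
python3 - <<'E'
from h import *
a=snap('top','top1');b=snap('scene','sc1')
print({k:v for k,v in a.items() if k!='image'}); s=read_state();print(s)
E
```

```text
{'mtx': array([[423.24844018,   0.        , 252.32525458],
       [  0.        , 423.24844018, 192.20454182],
       [  0.        ,   0.        ,   1.        ]]), 'extrinsics': array([[-2.34764632e-02,  9.97784763e-01, -6.22448574e-02,
         5.58860178e+02],
       [-9.99662490e-01, -2.27366209e-02,  1.25678772e-02,
         5.89802176e+01],
       [ 1.11247986e-02,  6.25188985e-02,  9.97981776e-01,
         1.25158135e+03],
       [ 0.00000000e+00,  0.00000000e+00,  0.00000000e+00,
         1.00000000e+00]])}
{'clock': 0.1, 'joints': array([-9.33372074e-01,  3.85519440e-01,  6.77656742e-03, -4.25059890e-04,
       -1.19398986e+00, -2.58553096e-01]), 'joint_vel': array([-0.00192685, -0.00313458,  0.00518339,  0.00068922,  0.00070649,
        0.00061857]), 'joint_efforts': array([ 2.32318635e-04, -3.93318629e+01,  1.88928723e+01,  4.19795439e+00,
       -2.60478249e-03,  9.11639916e-06]), 'position': array([ 230.9802624 , -580.22803989,  241.31391213]), 'ee_rot': array([-1.88227518e-01,  9.82124954e-01,  9.58225469e-04, -2.41329120e-04]), 'contact_force': array([-0.35626285,  0.50179046,  0.14182277]), 'wrist_torque': array([-0.01551365,  0.03604094,  0.07886055]), 'gripper_width': 85.33263958572064}
```

View pics/top1.png

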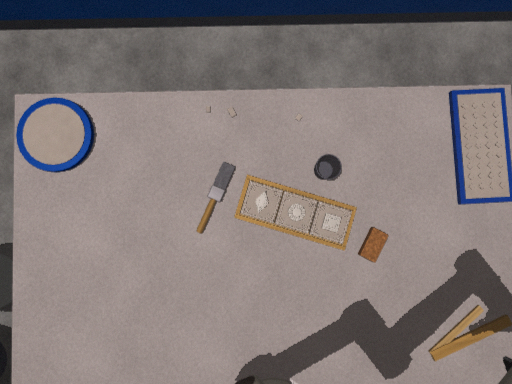

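View pics/sc1.png

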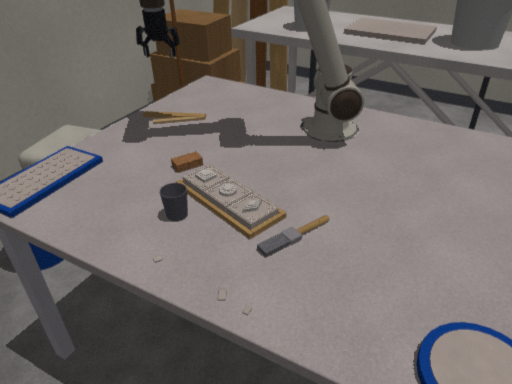

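The top view shows the rosette in the middle tile at about (296,212), the lozenge at (262,201), the square at (332,223) and the beaker at (328,167).

```bash
python3 - <<'E'
from h import *
from scipy.spatial.transform import Rotation as R
for n,u,v,z in [('ros',296,212,49),('loz',262,201,47),('sq',332,223,47),('c1',247,177,18),('c2',355,207,18),('c3',346,247,18),('c4',236,216,18)]: print(n,toz('top1',u,v,z).round(1))
i=cv2.imread('pics/top1.png')[165:260,225:365];cv2.imwrite('pics/t1c.png',cv2.resize(i,None,fx=5,fy=5,interpolation=2))
s=read_state();print(R.from_quat(s['ee_rot']).as_matrix().round(3))
E
```

```text
ros [574.7 -78.9  49. ]
loz [608.3  16.8  47. ]
sq [ 541.1 -180.7   47. ]
c1 [680.7  58.   18. ]
c2 [ 585.7 -255.5   18. ]
c3 [ 470.2 -224.8   18. ]
c4 [567.5  92.6  18. ]
[[-0.929 -0.37  -0.001]
 [-0.37   0.929  0.002]
 [ 0.     0.002 -1.   ]]
```

View pics/t1c.png

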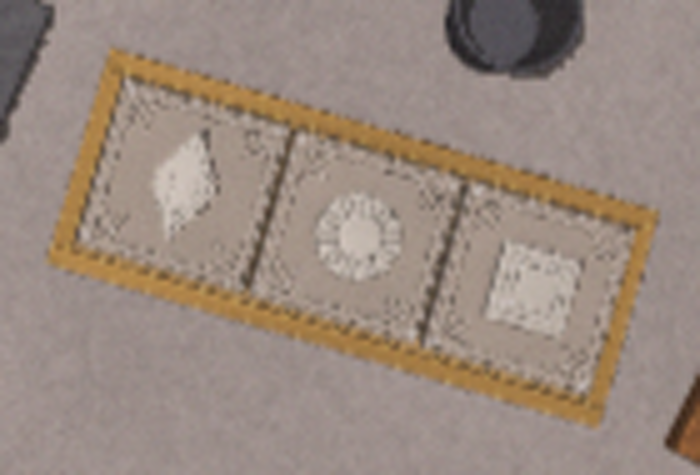

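Request:
{"name": "servo_tool", "arguments": {
  "rows": [
    [0,-2,1.34,0,0,0,0],
    [0,-4,2.68,0,0,0,0],
    [0,-4,2.68,0,0,0,0],
    [0,-4,2.68,0,0,0,0],
    [0,-4,2.68,0,0,0,0],
    [0,-4,2.68,0,0,0,0],
    [0,-4,2.68,0,0,0,0],
    [0,-4,2.68,0,0,0,0],
    [0,-4,2.68,0,0,0,0],
    [0,-4,2.68,0,0,0,0],
    [0,-4,2.68,0,0,0,0],
    [0,-4,2.68,0,0,0,0]
  ]
}}

```text
clock: 1.3
position: [545.1, -122.3, 242.1]
ee_rot: [-0.188, 0.982, 0.0, -0.0]
contact_force: [0.3, -0.7, 0.4]
gripper_width: -0.0
```

Request:
{"name": "servo_tool", "arguments": {
  "rows": [
    [0,-3,2,2,0,0,0],
    [0,-1.4,1,3,0,0,0],
    [0,0,0,3,0,0,0],
    [0,0,0,2,0,0,0],
    [0,0,0,0,0,0,0],
    [0,0,0,0,0,0,0],
    [0,0,0,0,0,0,0]
  ]
}}

```text
clock: 2.0
position: [575.3, -80.2, 143.8]
ee_rot: [-0.188, 0.982, -0.0, 0.001]
contact_force: [-0.6, -0.3, 0.4]
gripper_width: 0.2
```

```bash
python3 - <<'E'
from h import *
from scipy.spatial.transform import Rotation as R
snap('wrist','w1');s=read_state();print(s['position'],R.from_quat(s['ee_rot']).as_matrix().round(3),s['contact_force'],s['clock'],s['gripper_width'])
E
```

```text
[575.25931846 -80.22869875 143.94993103] [[-0.929 -0.37   0.003]
 [-0.37   0.929  0.   ]
 [-0.003 -0.001 -1.   ]] [-0.4223388   0.20848756  0.37412167] 2.05 -0.13690893239845006
```

View pics/w1.png

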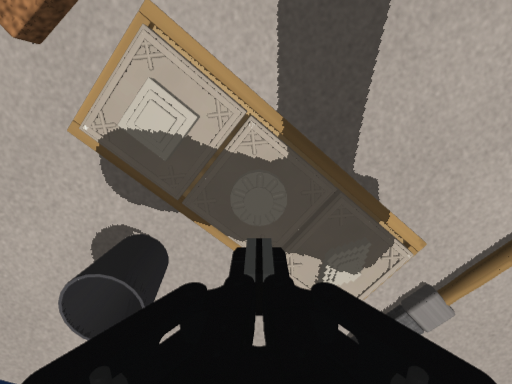

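The rosette disc is centred near (259,198) in the wrist view, with the finger tips at (259,245).

```bash
python3 - <<'E'
from h import *
for z in (47,51): print(toz('w1',259,198,z), toz('w1',259,260,z))
i=cv2.imread('pics/w1.png')[150:270,190:330];i=cv2.resize(i,None,fx=5,fy=5,interpolation=2);cv2.imwrite('pics/w1c.png',np.clip(i*1.8,0,255))
E
```

```text
[572.19288935 -80.04328055  47.        ] [628.45578352 -57.5909773   47.        ]
[570.91101218 -80.55233972  51.        ] [626.19288278 -58.4915243   51.        ][ WARN:0@0.054] global loadsave.cpp:1063 imwrite_ Unsupported depth image for selected encoder is fallbacked to CV_8U.
```

View pics/w1c.png

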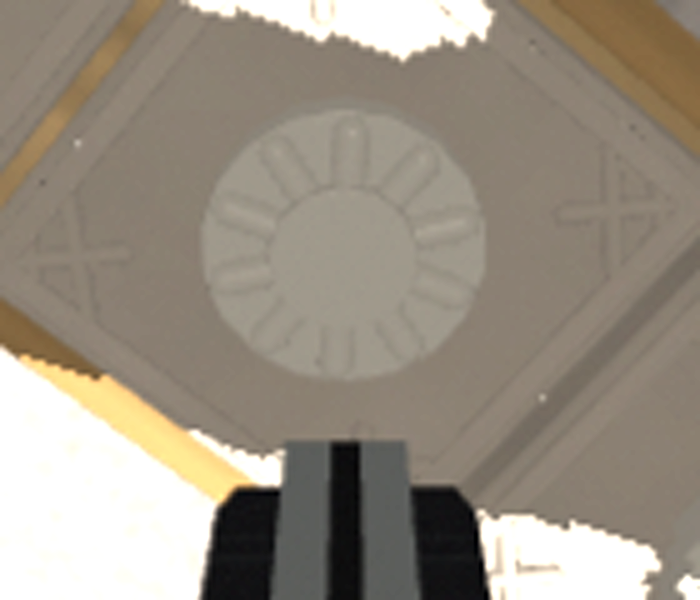

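Request:
{"name": "servo_tool", "arguments": {
  "rows": [
    [0,0.1,0.1,1,0,0,0],
    [0,0,0,2,0,0,0],
    [0,0,0,2,0,0,0],
    [0,0,0,1,0,0,0],
    [0,0,0,0.7,0,0,0],
    [0,0,0,0.3,0,0,0],
    [0,0,0,0,0,0,0],
    [0,0,0,0,0,0,0]
  ]
}}

```text
clock: 2.85
position: [573.6, -79.5, 73.0]
ee_rot: [-0.188, 0.982, -0.0, 0.001]
contact_force: [-0.1, 0.3, 0.0]
gripper_width: -0.4
```

Request:
{"name": "servo_tool", "arguments": {
  "rows": [
    [0,0,0,0.2,0,0,0],
    [0,0,0,0.2,0,0,0],
    [0,0,0,0.1,0,0,0],
    [0,0,0,0.1,0,0,0],
    [0,0,0,0.1,0,0,0],
    [0,0,0,0.1,0,0,0],
    [0,0,0,0,0,0,0]
  ]
}}

```text
clock: 3.55
position: [573.0, -79.5, 64.1]
ee_rot: [-0.188, 0.982, 0.0, -0.0]
contact_force: [-0.3, -0.1, -0.9]
gripper_width: -0.3
```

Request:
{"name": "servo_tool", "arguments": {
  "rows": [
    [0,-0.05,0,0.1,0,0,0],
    [0,0,0,0.1,0,0,0],
    [0,0,0,0.1,0,0,0],
    [0,0,0,0,0,0,0]
  ]
}}

```text
clock: 3.95
position: [573.4, -79.3, 61.1]
ee_rot: [-0.188, 0.982, 0.0, -0.0]
contact_force: [-0.7, -0.3, 0.8]
gripper_width: -0.1
```

Request:
{"name": "servo_tool", "arguments": {
  "rows": [
    [0,0,0,0.1,0,0,0],
    [0,0,0,0.1,0,0,0],
    [0,0,0,0.1,0,0,0],
    [0,0,0,0,0,0,0]
  ]
}}

```text
clock: 4.35
position: [573.6, -79.3, 58.5]
ee_rot: [-0.188, 0.982, -0.0, 0.0]
contact_force: [-0.5, -0.0, 1.7]
gripper_width: -0.1
```

Request:
{"name": "servo_tool", "arguments": {
  "rows": [
    [0,0,0,0.1,0,0,0],
    [0,0,0,0.1,0,0,0],
    [0,0,0,0,0,0,0]
  ]
}}

```text
clock: 4.65
position: [573.6, -79.3, 56.3]
ee_rot: [-0.188, 0.982, -0.0, 0.0]
contact_force: [-0.2, 0.5, 2.6]
gripper_width: 0.0
```

Request:
{"name": "servo_tool", "arguments": {
  "rows": [
    [0,0,0,0.1,0,0,0],
    [0,0,0,0.1,0,0,0],
    [0,0,0,0,0,0,0]
  ]
}}

```text
clock: 4.95
position: [573.6, -79.3, 54.2]
ee_rot: [-0.188, 0.982, -0.0, 0.0]
contact_force: [-0.3, -0.2, 1.9]
gripper_width: 0.4
```

Request:
{"name": "servo_tool", "arguments": {
  "rows": [
    [0,0,0,0.1,0,0,0],
    [0,0,0,0.1,0,0,0],
    [0,0,0,0,0,0,0]
  ]
}}

```text
clock: 5.25
position: [573.6, -79.3, 52.2]
ee_rot: [-0.188, 0.982, -0.0, 0.0]
contact_force: [0.5, 0.1, 2.8]
gripper_width: -0.1
```

Request:
{"name": "servo_tool", "arguments": {
  "rows": [
    [0,0,0,0.1,0,0,0],
    [0,0,0,0.1,0,0,0],
    [0,0,0,0,0,0,0]
  ]
}}

```text
clock: 5.55
position: [573.6, -79.3, 50.2]
ee_rot: [-0.188, 0.982, -0.0, 0.0]
contact_force: [-0.8, 0.6, 1.7]
gripper_width: 0.1
```

Request:
{"name": "servo_tool", "arguments": {
  "rows": [
    [0,0,0,0.1,0,0,0],
    [0,0,0,0,0,0,0],
    [0,0,0,0,0,0,0]
  ]
}}

```text
clock: 5.85
position: [573.6, -79.3, 49.3]
ee_rot: [-0.188, 0.982, -0.0, 0.0]
contact_force: [0.5, 0.9, 2.0]
gripper_width: -0.1
```

Request:
{"name": "servo_tool", "arguments": {
  "rows": [
    [0,0,0,0.1,0,0,0],
    [0,0,0,0,0,0,0],
    [0,0,0,0,0,0,0]
  ]
}}

```text
clock: 6.15
position: [573.6, -79.3, 48.6]
ee_rot: [-0.188, 0.982, -0.0, 0.0]
contact_force: [-0.0, 0.2, 4.5]
gripper_width: -0.1
```

Request:
{"name": "servo_tool", "arguments": {
  "rows": [
    [0,0,0,0.1,0,0,0],
    [0,0,0,0,0,0,0],
    [0,0,0,0,0,0,0]
  ]
}}

```text
clock: 6.45
position: [573.6, -79.3, 47.9]
ee_rot: [-0.188, 0.982, -0.0, 0.0]
contact_force: [-1.7, 1.1, 6.7]
gripper_width: -0.0
```

```bash
python3 - <<'E'
from h import *
for i in range(4):
    get_image('top'); s=read_state(); print(s['clock'],s['contact_force'].round(2),s['position'].round(2))
E
```

```text
6.5 [-0.87  0.12  6.4 ] [573.61 -79.33  47.86]
6.55 [-1.63  0.37  6.32] [573.61 -79.33  47.86]
6.6 [-1.57  0.61  6.29] [573.61 -79.32  47.87]
6.65 [-2.05  0.92  6.84] [573.61 -79.33  47.87]
```

Force is 6.5 N with foam-like stiffness, so the rosette is home. I'll hold it there a bit over 3 s.

Request:
{"name": "servo_tool", "arguments": {
  "rows": [
    [0,0,0,0.02,0,0,0],
    [0,0,0,0,0,0,0],
    [0,0,0,0,0,0,0],
    [0,0,0,0,0,0,0],
    [0,0,0,0,0,0,0],
    [0,0,0,0,0,0,0],
    [0,0,0,0,0,0,0],
    [0,0,0,0,0,0,0],
    [0,0,0,0,0,0,0],
    [0,0,0,0,0,0,0],
    [0,0,0,0,0,0,0],
    [0,0,0,0,0,0,0]
  ]
}}

```text
clock: 7.85
position: [573.6, -79.3, 47.8]
ee_rot: [-0.188, 0.982, -0.0, 0.0]
contact_force: [-1.0, 1.3, 6.7]
gripper_width: -0.0
```

Request:
{"name": "servo_tool", "arguments": {
  "rows": [
    [0,0,0,0,0,0,0],
    [0,0,0,0,0,0,0],
    [0,0,0,0,0,0,0],
    [0,0,0,0,0,0,0],
    [0,0,0,0,0,0,0],
    [0,0,0,0,0,0,0],
    [0,0,0,0,0,0,0],
    [0,0,0,0,0,0,0],
    [0,0,0,0,0,0,0],
    [0,0,0,0,0,0,0],
    [0,0,0,0,0,0,0],
    [0,0,0,0,0,0,0]
  ]
}}

```text
clock: 9.05
position: [573.6, -79.3, 47.7]
ee_rot: [-0.188, 0.982, -0.0, 0.0]
contact_force: [-2.0, 0.7, 6.8]
gripper_width: 0.1
```

Request:
{"name": "servo_tool", "arguments": {
  "rows": [
    [0,0,0,0,0,0,0],
    [0,0,0,0,0,0,0],
    [0,0,0,0,0,0,0],
    [0,0,0,0,0,0,0],
    [0,0,0,0,0,0,0],
    [0,0,0,0,0,0,0],
    [0,0,0,0,0,0,0],
    [0,0,0,0,0,0,0],
    [0,0,0,0,0,0,0],
    [0,0,0,0,0,0,0]
  ]
}}

```text
clock: 10.05
position: [573.6, -79.3, 47.7]
ee_rot: [-0.188, 0.982, -0.0, 0.0]
contact_force: [-0.5, 0.9, 7.6]
gripper_width: -0.2
```

Request:
{"name": "servo_tool", "arguments": {
  "rows": [
    [0,0,0,-0.1,0,0,0],
    [0,0,0,-0.1,0,0,0],
    [0,0,0,-0.1,0,0,0],
    [0,0,0,-0.2,0,0,0],
    [0,0,0,-0.5,0,0,0],
    [0,0,0,-1,0,0,0],
    [0,0,0,-2,0,0,0],
    [0,0,0,-3,0,0,0],
    [0,0,0,-3,0,0,0],
    [0,0,0,-2,0,0,0],
    [0,0,0,0,0,0,0],
    [0,0,0,0,0,0,0]
  ]
}}

```text
clock: 11.25
position: [573.3, -79.2, 167.5]
ee_rot: [-0.188, 0.982, 0.0, 0.0]
contact_force: [-0.7, 0.1, -0.4]
gripper_width: -0.2
```

```bash
python3 - <<'E'
from h import *
snap('wrist','w2');snap('scene','sc2');i=cv2.imread('pics/w2.png')
c=lambda f:cv2.resize(cv2.imread(f'pics/{f}.png')[145:260,145:315],None,fx=4,fy=4,interpolation=2)[:290]
cv2.imwrite('pics/w2b.png',np.clip(i*1.5,0,255).astype('uint8'))
a,b=[cv2.resize(cv2.imread(f'pics/{f}.png')[150:235,165:300],None,fx=3.5,fy=3.5,interpolation=2) for f in('sc1','sc2')]
cv2.imwrite('pics/cmp.png',np.vstack([a,b]))
print(read_state()['contact_force'])
E
```

```text
[-0.72489122 -0.72679637  0.95082279]
```

View pics/w2b.png

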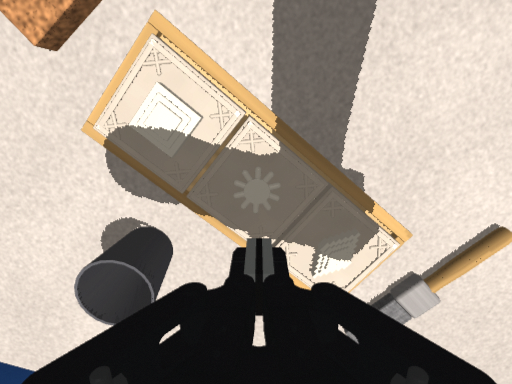

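View pics/cmp.png

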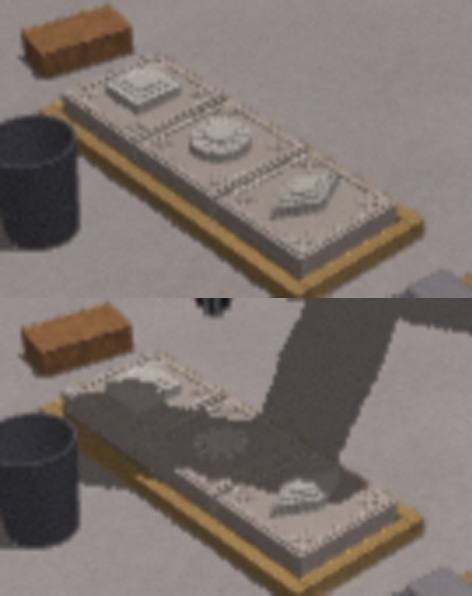

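The wrist view (rosette at 258,189) now shows only the boss and petals: the rim has merged into the tile face. The scene view shows everything else where it was.

```bash
python3 -c "
from bench import *
job_done()"
```

```text
the job is handed in; nothing more can be done
```

The round rosette is pressed home and flush with its tile, and I handed the job in at about 11 s with the gripper clear.

- **Press:** I pressed the boss straight down with the closed fingertips. It slid at about 2–3 N, and the force then climbed at about 3 N per mm, which means it was home and the tile was sinking on its foam. The height agrees with the home height once about 2 mm of foam give is allowed for.
- **Hold:** I kept about 6.5–7.5 N on it for about 3.6 s, then lifted straight up about 120 mm.
- **Last checks:** In the last pictures only the boss and petals stand above the tile face. The square, lozenge, beaker, block and brush look undisturbed, though the arm's shadow covers part of the tray. The contact force was back to sensor noise, about 1 N or less. While pressing there was a small sideways force of 1–2 N. No check failed.

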